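# Mesh a box lid's hinge knuckles and hold for the pin

### The job

A wooden box is clamped in the bench vise with three hinge knuckles along its back rim. Of the two lids lying on the bench, pick up by its pull the one whose two knuckles fit between those three, and press it down onto the rim until it sits fully home and level with all the knuckle holes in one line. Finish while holding it like that, the pull still in the gripper and the lid pressed down firmly, ready for somebody to drive in the pin; leave the other lid and everything else on the bench where it is.

Things in the scene. Friction and masses are not known exactly. Their poses are not given: they have to be found in the camera images.
- lid: loose wooden lid with two hinge knuckles, the one that fits; upright on the bench left or right of the vise, 0.18 to 0.3 kg. Origin: centre of its underside, z up, x to its hinge edge (away from the robot within 40 deg). Slab 84 (x) x 130 (y) x 20 mm, z 14 to 34; its underside sits on the rim. Below it, z 0 to 14, a bevelled locating lip, 61 x 107 at the bottom, 66 x 112 at the top
- lid_pull (a point): point in the lid's wooden bar pull, at (0, 0, 54) mm in the lid's frame, axes as lid. The pull stands in the middle of the slab: 18 wide (x) x 56 long (y) x 28 mm tall (z 34 to 62), solid, so gripped across x from above
- lid_axis (a point): middle of the lid's knuckle axis, at (51, 0, 14) mm in the lid's frame, axes as lid; y runs along the holes. Steel leaf on the slab's back edge with two knuckles, centred 15 mm either side of this point; each 13 long, 10 in diameter, 5 mm bore, ends chamfered
- other_lid: loose lid of the same outline, pull and frame as lid but with three knuckles (centred at y = -30, 0, +30 mm), which would clash with those of the box. Lies on the other side of the vise; to be left alone
- box: open wooden box held immovably, front and back, in the green bench vise: 84 (x) x 130 (y) x 76 mm tall, walls 8, mouth 68 x 114. Origin: centre of its underside, z up, x to its hinge (away from the robot within 15 deg). Flat rim 76 mm above the origin, 181 above the bench; vise jaws end 30 below the rim. Lid home: its origin at (0, 0, 62) mm here, axes parallel, lip play 1.2 mm a side
- box_axis (a point): middle of the box's knuckle axis, at (51, 0, 76) mm in the box's frame, level with the rim, axes as box; y runs along the holes. Three knuckles like the lid's, centred at y = -30, 0, +30 mm; the lid's two go down from above into the 17 mm gaps between them, 2 mm play each side
- graver_a: graver (orange-brown wooden handle, 140 mm long overall, 23 thick), between robot and vise, to the left; origin under the ferrule. Bystander.
- graver_b: the same kind of graver, between robot and vise, to the right. Bystander.
- graver_c: the same kind of graver, near the far edge of the bench, left of the vise. Bystander.
- pin_tray: small dark wooden tray 75 x 110 x 20 with three hinge pins in it, near the far edge right of the vise; origin centre of underside. Bystander.
- glue_jar: glue jar, 60 diameter, 75 tall, far left; origin centre of underside. Bystander.
- hammer: hammer 240 long lying at the far right. Bystander.
- carton: white carton 120 x 200 x 65, left side of the bench; origin centre of underside. Bystander.
Things that resemble listed ones, but are neither listed nor needed, are in the scene too. Leave any purple look-alike of the lid alone.

How it is judged:
By the outcome, as a careful person would: the job done as asked, in the order asked, and still so for the second after the job is handed in, while the arm keeps its last pose, push and grip.
It also fails if it takes over 42 s, if anything falls off the work surface, if the arm or the gripper's body presses on something with over 40 N, if the wrist force passes 120 N, or if a joint passes its speed limit or range.

### The arm

A 6-joint arm with a two-finger parallel gripper is mounted at the origin on the work surface. World frame = base frame: x ahead of the robot, y to its left, z up, the work surface at z = 0. Lengths are in m, angles in rad, forces in N, time in s.
With the tool pointing down it reaches from about 0.25 to 0.725 m from the base axis. Payload 4 kg.
Tool frame: the origin (TCP) lies between the finger pads, 19 mm behind the fingertips; this is the grasp point; z points along the fingers, y is the line along which they close (so a half turn about z gives the same grasp; the last joint's range is limited). The gripper opens to 85 mm and grips with 20 to 120 N. Pads are 22 mm wide; open, the fingers measure 114 mm over their backs; the gripper's body (76 mm by 85 mm) begins 54 mm behind the grasp point. The pads swing forward as they close: fully open they stand 13 mm farther back than shut.
Start: joints at [1.202, 0.241, 0.005, 1.335, 0, 1.571], TCP at [0.18, 0.466, 0.25] pointing down, gripper open.
Joint ranges: [-2.72, 2.72], [-1.05, 1.87], [-1.09, 1.28], [-1.99, 2.15], [-1.42, 1.44], [-3.14, 3.14]. Speed limits (rad/s): [2.79, 2.79, 3.14, 3.14, 3.14, 3.14].

### API

Orientations are given as a unit quaternion [x, y, z, w].
In Python, from workcell import get_obs, camera, job_done, silhouettes gives the robot as it stands. The module is installed in compiled form; this text tells all that it offers.
- The arm moves only by the tool drive_tool, never from a script. Its argument "increments" is a list of rows, each a list of 3 entries, a list of its own where there are three numbers: the shift along the world's x, y, z in mm, then the turn, a rotation vector about the world's x, y, z in degrees, then the opening, from 0 (shut) to 1 (fully open). A call has 1 to 8 rows; each row shifts and turns the commanded pose from where the row before left it; what a row does not reach is not made up. A row lasts 1/12 s, in which the tool goes at most 41.7 mm and 7.16 degrees, less where a joint would pass 70% of its speed; a pose out of reach is approached as far as the arm can. A call is refused whole if a number of a shift passes 41.7 or a number of a turn 7.16, either way. A call with a gripper value outside its range is refused whole. The fingers move at their own pace and stop on an object; the grip force is fixed at half the most. Time passes only in rows, so rows that do not move let the fingers close. It gives the time, the measured TCP pose, the force, the opening and the grip force at its end, in the units of the state.
- get_obs(): the state, without advancing time (a new reading comes with each control period).
- camera(name): name is "side" or "top"; returns a dict with "image" (420x560x3 uint8, red, green, blue), "K" (3x3 intrinsics, pixels), "view" (4x4, takes a point from world to camera coordinates). Camera axes: x right, y down, z forward; pixel columns grow to the right and rows downward; lengths in m; the calibration is good to about 2 mm. A picture is of the moment at which its call begins. There is no depth.
- job_done(): hands the job in; it is judged then, once.
Trained networks look in a picture, given as the dict that the camera call returned (one of the last four; its "shot" number tells which), for a name from the list of things; names that differ only in an ending like _2 or _b are one class to them, and where a whole thing is asked for, a point or a joint stands for the part that bears it (a point fixed in the world has none). Each returns a list of dicts, best first, with "conf" (0 to 1); they miss things now and then, are a little off and sometimes report something else, mostly with a low value. They report only what shows in the picture. A call takes as long as a camera call. They do not tell look-alikes from the thing itself.
- silhouettes(query, picture): "region" (420x560 bool, what is visible of it) and "bbox" ([left, top, right, bottom] in pixels, round what is visible of it).
The state is a dict: "clock": time; "joint_pos": joint angles; "joint_vel": joint speeds; "tau": joint torques, N m; "eef_pos": TCP position; "tool_rot": TCP orientation; "ft_force": force on the tool from outside, world axes, zero at the start; "ft_torque": the same for the moment, N m; "grip_width": finger opening in m; "grasp_force": force on a finger pad.
Only numpy, scipy, OpenCV 4.12 (cv2) and the standard library are available. Lean on these libraries where they do the work, as an engineer would, in place of code of your own. Each camera call takes 0.05 s, during which the arm holds its last target. There are 200 camera calls.

## Working session

There is one attempt and no reset: what is moved stays moved. The work goes in short steps, Python scripts to look and compute and a tool call to move; the robot and the scene stay as the last step left them, time stands still between calls to the robot, and variables do not carry over. Pictures are saved under pics/ and viewed, at most 10 in all, crops included, and the job is handed in when it is done.

Besides the shell and the picture viewer there is one more tool, called after "Emit:" as a command line: name --argument value ..., lists and objects as JSON in quotes. drive_tool: Moves the arm, as the interface text tells. Its arguments: {"type":"object","properties":{"increments":{"type":"array"}},"required":["increments"]}

```bash
mkdir -p pics
cat > h.py <<'E'
import numpy as np, cv2
from workcell import *
def shot(n,f=None):
    p=camera(n)
    if f: cv2.imwrite('pics/'+f,p['image'][:,:,::-1])
    return p
def proj(p,X):
    X=np.atleast_2d(X); c=X@np.array(p['view'])[:3,:3].T+np.array(p['view'])[:3,3]; u=c@np.array(p['K']).T
    return u[:,:2]/u[:,2:]
def onplane(p,uv,z):
    V=np.array(p['view']);R=V[:3,:3];C=-R.T@V[:3,3]
    d=R.T@np.linalg.solve(np.array(p['K']),np.array([uv[0],uv[1],1.]))
    return C+d*(z-C[2])/d[2]
E
python3 - <<'E'
from h import *
print(get_obs())
for n in('top','side'):
    p=shot(n,n+'0.png'); V=p['view']; print(n,np.round(-V[:3,:3].T@V[:3,3],3),np.round(V[2,:3],2),p['K'][0,0])
    for q in('lid','other_lid','box','lid_pull','box_axis'):
        for d in silhouettes(q,p): 
            m=d['region'];y,x=np.nonzero(m);print(q,round(d['conf'],2),d['bbox'],x.mean().round(1),y.mean().round(1),len(x))
E
```

```text
{'clock': 0.0, 'joint_pos': array([1.20202563e+00, 2.41398213e-01, 3.71099040e-03, 1.33519515e+00,
       1.56344137e-05, 1.57079138e+00]), 'joint_vel': array([-0.00064429,  0.00052646, -0.00041363, -0.0005528 ,  0.00033507,
       -0.0015507 ]), 'tau': array([ 1.05130501e-03, -3.72316575e+01,  2.52407759e+01,  1.69190986e-02,
        8.79575009e-05, -2.86664580e-06]), 'eef_pos': array([0.18001489, 0.46582959, 0.24911524]), 'tool_rot': array([ 1.83339816e-01,  9.83049044e-01, -1.02390630e-03, -1.98916970e-04]), 'ft_force': array([-0.11311581, -0.52941539,  0.26996213]), 'ft_torque': array([-0.01189504,  0.00431978,  0.03690723]), 'grasp_force': 0.0, 'grip_width': 0.08490340955200334}
top [0.237 0.042 1.471] [ 0.18 -0.01 -0.98] 457.0546535077648
lid 0.67 [384.9, 244.9, 429.0, 293.0] 407.1 269.0 1215
other_lid 0.89 [166.2, 205.9, 206.3, 235.3] 187.4 221.5 1134
box 0.96 [250.9, 141.2, 299.7, 184.5] 274.1 159.0 1470
lid_pull 0.76 [357.7, 204.6, 401.4, 235.1] 378.9 218.1 1158
box_axis 0.97 [250.2, 138.8, 297.6, 182.5] 274.1 158.7 1443
side [0.388 0.996 1.246] [ 0.08 -0.65 -0.75] 491.8877107562054
lid 0.82 [282.2, 148.2, 310.4, 181.0] 292.9 163.9 710
lid 0.65 [316.7, 138.8, 365.6, 170.3] 340.4 152.8 753
other_lid 0.62 [252.2, 291.1, 291.8, 338.8] 271.8 314.6 1444
box 0.58 [212.8, 182.9, 247.0, 230.2] 230.4 204.8 1505
box 0.18 [261.5, 108.0, 289.9, 153.1] 276.1 135.2 402
lid_pull 0.68 [320.1, 140.2, 364.8, 169.1] 340.3 152.3 693
box_axis 0.97 [213.0, 182.4, 246.5, 231.2] 230.3 205.1 1510
box_axis 0.54 [321.7, 261.6, 328.5, 296.9] 322.6 276.8 218
```

Run:
```python
import cv2
a=cv2.imread('pics/top0.png'); b=cv2.imread('pics/side0.png')
c=cv2.resize(a[130:300,155:435],None,fx=2.85,fy=2.85,interpolation=cv2.INTER_CUBIC)
cv2.imwrite('pics/c1.png',c)
cv2.imwrite('pics/c2.png',cv2.resize(b[110:350,190:400],None,fx=2.5,fy=2.5,interpolation=cv2.INTER_CUBIC))
```

```text
(no output)
```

View pics/c1.png

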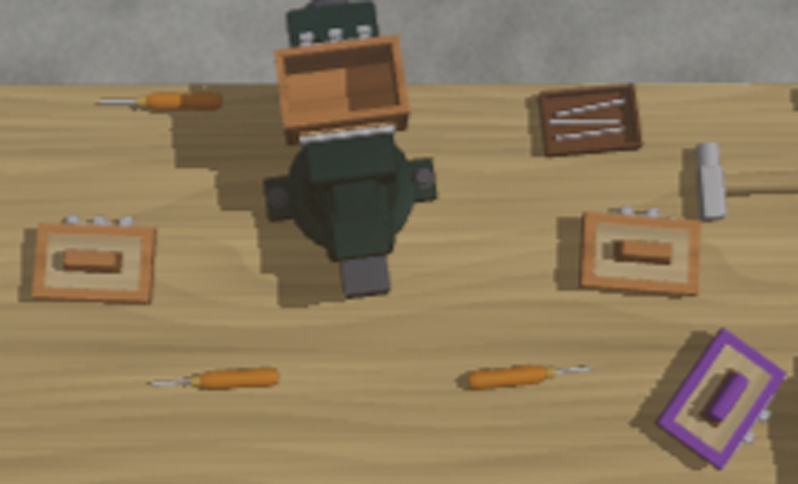

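View pics/c2.png

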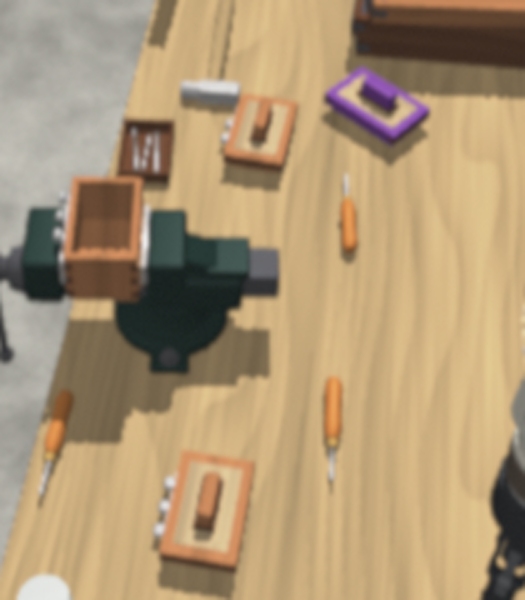

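The top crop shows three knuckles on the left lid (crop 72–125, 220) and two on the right lid (crop 627–652, 212; full image about 379,218). So the right lid is the target. The purple one at the lower right is a look-alike. The box mouth is at crop 340,85, with its hinge on the far side.

```bash
cat >> h.py <<'E'
from scipy.optimize import minimize
from scipy.spatial.transform import Rotation as Rn
def bx(x0,x1,y0,y1,z0,z1): return np.array([[x,y,z] for x in(x0,x1) for y in(y0,y1) for z in(z0,z1)])/1000
LID=[bx(-42,42,-65,65,14,34),np.vstack([bx(-30.5,30.5,-53.5,53.5,0,.1),bx(-33,33,-56,56,13.9,14)]),bx(-9,9,-28,28,34,62),bx(42,56,8.5,21.5,9,19),bx(42,56,-21.5,-8.5,9,19)]
K3=[bx(46,56,y-6.5,y+6.5,71,81) for y in(-30,0,30)]
BOXT=[bx(-42,42,-65,65,46,76)]; BOXS=[bx(-42,42,-65,65,10,76)]
def T(q,P): return P@Rn.from_euler('z',q[3]).as_matrix().T+q[:3]
S=4
def render(p,parts,q):
    m=np.zeros((420*S,560*S),np.uint8)
    for P in parts:
        h=cv2.convexHull(((proj(p,T(q,P))+.5)*S-.5).astype(np.float32))
        cv2.fillConvexPoly(m,np.round(h*16).astype(np.int32),1,shift=4)
    return m
def fit(items,q0,free=(0,1,2,3)):
    free=list(free); q0=np.array(q0,float); up=[cv2.resize(m.astype(np.uint8),None,fx=S,fy=S,interpolation=cv2.INTER_NEAREST) for _,_,m in items]
    def c(d):
        q=q0.copy(); q[free]+=np.array(d)
        return sum(1-(r&u).sum()/(r|u).sum() for (p,parts,_),u in zip(items,up) for r in[render(p,parts,q)])
    sc=np.array([.01,.01,.01,.15])[free]; best=None
    for s in(1,-.5):
        d=np.zeros(len(free)) if best is None else best.x
        r=minimize(c,d,method='Nelder-Mead',options=dict(initial_simplex=np.vstack([d,d+np.diag(sc*s)]),xatol=1e-4,fatol=1e-4,maxfev=220))
        best=r if best is None or r.fun<best.fun else best
    q=q0.copy(); q[free]+=best.x; return q,best.fun
def pick(name,p,uv):
    L=[d for d in silhouettes(name,p)]
    d=min(L,key=lambda d:abs((d['bbox'][0]+d['bbox'][2])/2-uv[0])+abs((d['bbox'][1]+d['bbox'][3])/2-uv[1])); return d['region'],d['bbox']
E
cat > fit1.py <<'E'
from h import *
t=shot('top');s=shot('side')
rt,bt=pick('lid_pull',t,(379,218)); rs,b_s=pick('lid',s,(293,164)); print(bt,b_s)
bt_,_=pick('box',t,(274,159)); bs_,_=pick('box',s,(230,205))
x0=onplane(t,(379,218),.03); 
res={}
for fr in((0,1,2,3),(0,1,3)):
    print('lid',[np.round(v,4) for v in fit([(t,LID,rt),(s,LID,rs)],[*x0[:2],0,0],fr)])
for p,pp,m in((t,LID,rt),(s,LID,rs)): print('  lid1',[np.round(v,4) for v in fit([(p,pp,m)],[*x0[:2],0,0],(0,1,3))])
b0=onplane(t,(274,159),.181); b0[2]=.105
for k in(0,1):
  A,B=(BOXT+K3*k,BOXS+K3*k)
  for fr in((0,1,2,3),(0,1,3)): print('box',k,[np.round(v,4) for v in fit([(t,A,bt_),(s,B,bs_)],[*b0,0],fr)])
lq=fit([(t,LID,rt),(s,LID,rs)],[*x0[:2],0,0],(0,1,3))[0]; bq=fit([(t,BOXT+K3,bt_),(s,BOXS+K3,bs_)],[*b0,0],(0,1,3))[0]
ims=[]
for p,L,(u,v) in((t,((LID,lq),(BOXT+K3,bq)),(240,130)),(s,((LID,lq),(BOXS+K3,bq)),(190,125))):
    w,h=(170,115) if p is t else (140,115); f=4 if p is t else 5
    im=cv2.resize(p['image'][v:v+h,u:u+w,::-1],None,fx=f if p is t else 4,fy=f if p is t else 4,interpolation=cv2.INTER_CUBIC); f=4
    for parts,q in L:
        for P in parts:
            if p is t or 1:
                hh=cv2.convexHull((((proj(p,T(q,P))+.5-[u,v])*f-.5)).astype(np.float32)); cv2.polylines(im,[np.round(hh).astype(int)],True,(255,255,0),1)
    cv2.imwrite('pics/ov_%s.png'%('t' if p is t else 's'),im)
E
python3 fit1.py
```

```text
[358.1, 204.4, 402.7, 232.7] [322.0, 138.8, 362.3, 169.7]
lid [array([ 0.4718, -0.2918,  0.0035, -0.0925]), np.float64(1.0383)]
lid [array([ 0.4724, -0.2926,  0.    , -0.0946]), np.float64(1.0376)]
  lid1 [array([ 0.4724, -0.2926,  0.    , -0.0946]), np.float64(0.0376)]
  lid1 [array([ 0.4729, -0.292 ,  0.    ,  0.    ]), np.float64(1.0)]
box 0 [array([0.6301, 0.0434, 0.1008, 0.1286]), np.float64(0.193)]
box 0 [array([0.6292, 0.0442, 0.105 , 0.1285]), np.float64(0.2132)]
box 1 [array([0.6294, 0.0431, 0.0998, 0.1256]), np.float64(0.1573)]
box 1 [array([0.6286, 0.0441, 0.105 , 0.1314]), np.float64(0.1869)]
```

View pics/ov_t.png

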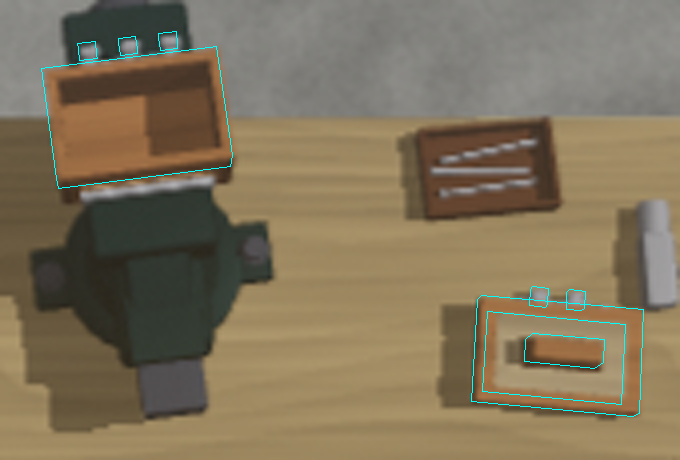

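View pics/ov_s.png

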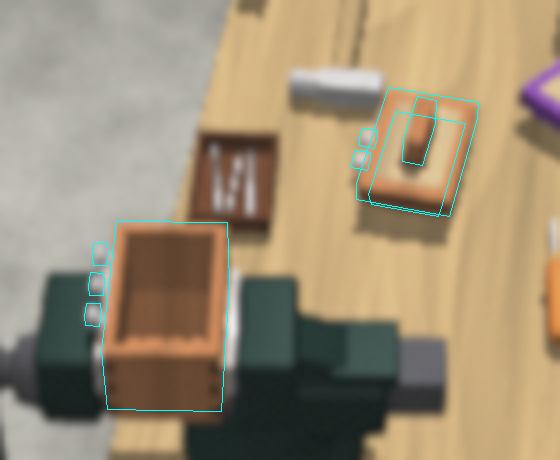

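The overlays agree with the picture: lid at (0.472, -0.293) with yaw -5.4°, box at (0.629, 0.044) with yaw about +7.4°. I'm moving above the lid's pull now.

Emit:
drive_tool --increments '[[[14.5,-38,0],[0,0,-7],1],[[14.5,-38,0],[0,0,-7],1],[[14.5,-38,0],[0,0,-7],1],[[14.5,-38,0],[0,0,-7],1],[[14.5,-38,0],[0,0,-7],1],[[14.5,-38,0],[0,0,-7],1],[[14.5,-38,0],[0,0,-7],1],[[14.5,-38,0],[0,0,-7],1]]'

```text
clock: 1.57
eef_pos: [0.2964, 0.1607, 0.2503]
tool_rot: [0.625, 0.78, 0.001, 0.0]
ft_force: [1.0, 0.8, 0.7]
grip_width: 0.0854
grasp_force: 0.0
```

Emit:
drive_tool --increments '[[[14.5,-38,0],[0,0,-7],1],[[14.5,-38,0],[0,0,-7],1],[[14.5,-38,0],[0,0,-4.3],1],[[14.5,-38,0],[0,0,0],1],[[14.5,-38,0],[0,0,0],1],[[14.5,-38,0],[0,0,0],1],[[14.5,-38,0],[0,0,0],1],[[14.5,-38,0],[0,0,0],1]]'

```text
clock: 2.23
eef_pos: [0.4125, -0.1439, 0.2503]
tool_rot: [0.74, 0.673, 0.0, 0.0]
ft_force: [1.2, 0.7, 0.5]
grip_width: 0.0855
grasp_force: 0.0
```

Emit:
drive_tool --increments '[[[14.5,-38,0],[0,0,0],1],[[14.5,-38,0],[0,0,0],1],[[14.5,-38,0],[0,0,0],1],[[14.5,-38,0],[0,0,0],1],[[0,0,-30],[0,0,0],1],[[0,0,-30],[0,0,0],1],[[0,0,-30],[0,0,0],1],[[0,0,0],[0,0,0],1]]'

```text
clock: 2.9
eef_pos: [0.4664, -0.2917, 0.1535]
tool_rot: [0.74, 0.673, -0.002, -0.006]
ft_force: [-0.1, 0.5, -0.5]
grip_width: 0.0856
grasp_force: 0.0
```

Emit:
drive_tool --increments '[[[2,1,-30],[0,0,0],1],[[0,0,-30],[0,0,0],1],[[0,0,-30],[0,0,0],1],[[0,0,-10],[0,0,0],1],[[0,0,0],[0,0,0],1],[[0,0,0],[0,0,0],1]]'

```text
clock: 3.4
eef_pos: [0.4729, -0.2929, 0.0613]
tool_rot: [0.74, 0.673, 0.0, 0.0]
ft_force: [0.3, -0.2, 0.6]
grip_width: 0.0855
grasp_force: 0.0
```

Emit:
drive_tool --increments '[[[0,0,-5],[0,0,0],0.5],[[0,0,0],[0,0,0],0],[[0,0,0],[0,0,0],0],[[0,0,0],[0,0,0],0],[[0,0,0],[0,0,0],0],[[0,0,0],[0,0,0],0],[[0,0,0],[0,0,0],0],[[0,0,0],[0,0,0],0]]'

```text
clock: 4.07
eef_pos: [0.4725, -0.2928, 0.0557]
tool_rot: [0.74, 0.673, 0.0, 0.0]
ft_force: [-0.9, 1.1, 5.8]
grip_width: 0.017
grasp_force: 59.3
```

Emit:
drive_tool --increments '[[[0,0,15],[0,0,0],0],[[0,0,30],[0,0,0],0],[[0,0,40],[0,0,0],0],[[0,0,40],[0,0,0],0],[[0,0,40],[0,0,0],0],[[0,0,40],[0,0,0],0],[[0,0,25],[0,0,0],0],[[0,0,0],[0,0,0],0]]'

```text
clock: 4.73
eef_pos: [0.4745, -0.294, 0.2914]
tool_rot: [0.74, 0.673, 0.002, 0.005]
ft_force: [-0.1, -1.1, -2.2]
grip_width: 0.0166
grasp_force: 59.3
```

Emit:
drive_tool --increments '[[[10,20,0],[0,0,1.5],0],[[14,30,0],[0,0,1.5],0],[[14,30,0],[0,0,1.5],0],[[14,30,0],[0,0,1.5],0],[[14,30,0],[0,0,1.5],0],[[14,30,0],[0,0,1.5],0],[[14,30,0],[0,0,1.5],0],[[14,30,0],[0,0,1.5],0]]'

```text
clock: 5.4
eef_pos: [0.5798, -0.061, 0.2824]
tool_rot: [0.665, 0.747, -0.001, -0.002]
ft_force: [1.0, -1.1, -3.0]
grip_width: 0.0172
grasp_force: 59.1
```

Emit:
drive_tool --increments '[[[14,30,0],[0,0,0.8],0],[[14,30,0],[0,0,0],0],[[12,26,0],[0,0,0],0],[[8,20,0],[0,0,0],0],[[0,0,0],[0,0,0],0],[[0,0,0],[0,0,0],0],[[0,0,0],[0,0,0],0]]'

```text
clock: 5.98
eef_pos: [0.6275, 0.0431, 0.2829]
tool_rot: [0.66, 0.751, -0.002, -0.001]
ft_force: [-0.3, 0.3, -3.0]
grip_width: 0.0169
grasp_force: 59.1
```

```bash
cat > look.py <<'E'
import sys
from h import *
o=get_obs(); R=Rn.from_quat(o['tool_rot']).as_matrix(); e=o['eef_pos']
print(np.round(e,4), 'yaw',np.round(np.arctan2(R[1,1],R[0,1]),4),'tilt',np.round(R[:2,2],4),np.round(o['ft_force'],1),np.round(o['ft_torque'],2))
ims=[]
q=[e[0],e[1],e[2]-.0557,np.arctan2(R[1,1],R[0,1])]; bq=[.629,.0437,.105,.128]
for n,(u,v,w,h,f) in(('top',(225,95,90,105,5)),('side',(180,120,100,115,5))):
    p=shot(n); np.save('shot_'+n+sys.argv[1],p,allow_pickle=True)
    im=cv2.resize(p['image'][v:v+h,u:u+w,::-1],None,fx=f,fy=f,interpolation=cv2.INTER_CUBIC)
    raw=im.copy()
    for parts,qq,c in((LID[:1]+LID[3:],q,(255,255,0)),((BOXT if n=='top' else BOXS)+K3,bq,(0,255,255))):
        for P in parts:
            hh=cv2.convexHull(((proj(p,T(qq,P))+.5-[u,v])*f-.5).astype(np.float32)); cv2.polylines(im,[np.round(hh).astype(int)],True,c,1)
    ims.append(cv2.resize(im,None,fx=.8,fy=.8) if 0 else im)
H=max(i.shape[0] for i in ims); ims=[cv2.copyMakeBorder(i,0,H-i.shape[0],0,0,0) if 0 else cv2.copyMakeBorder(i,0,H-i.shape[0],0,0,cv2.BORDER_CONSTANT) for i in ims]
o=cv2.hconcat(ims); s=min(800/o.shape[1],600/o.shape[0]); cv2.imwrite('pics/look%s.png'%sys.argv[1],cv2.resize(o,None,fx=s,fy=s,interpolation=cv2.INTER_AREA))
E
python3 look.py 1
```

```text
[0.6275 0.0431 0.2829] yaw 0.1288 tilt [-0.0037 -0.0008] [-0.3  0.3 -3. ] [-0.02 -0.01 -0.01]
```

View pics/look1.png

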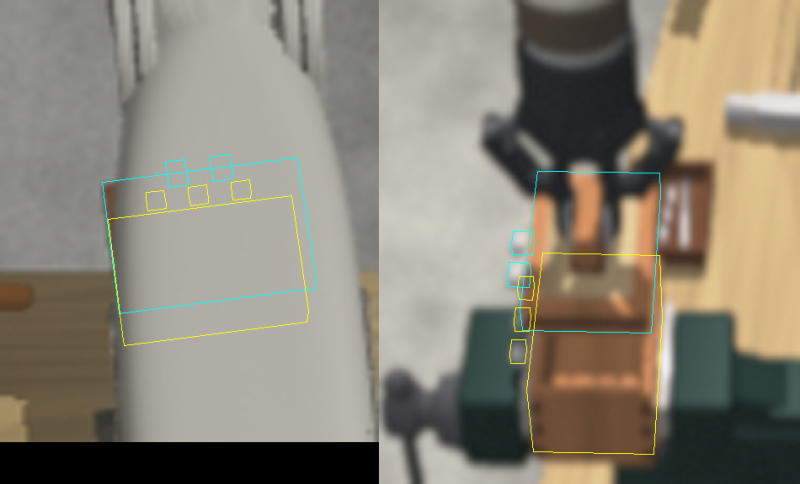

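The top view is blocked by the arm. The side view shows the lid held level above the box, with the lid knuckles at about (518,243/275) and the box knuckles at about (518–525,290–352). I'll refine the poses with an edge fit.

```bash
cat > edge.py <<'E'
from h import *
from scipy.ndimage import map_coordinates, gaussian_filter
from scipy.optimize import least_squares
def rect(x,y,z): c=[(-x,-y),(x,-y),(x,y),(-x,y)]; return [((*c[i],z),(*c[(i+1)%4],z)) for i in range(4)]  # front? -y side, back(+x), +y, front(-x)
def efit(p,img,edges,q0,W=2.5,it=6,free=(0,1,3)):
    g=gaussian_filter(img.astype(float),(.6,.6,0)); q=np.array(q0,float); free=list(free)
    for k in range(it):
        obs=[]
        for a,b in edges:
            t=np.linspace(.08,.92,40)[:,None]; P=(np.array(a)*(1-t)+np.array(b)*t)/1000
            uv=proj(p,T(q,P)); d=uv[-1]-uv[0]; n=np.array([-d[1],d[0]])/np.linalg.norm(d)
            s=np.arange(-W,W+.01,.25); pts=uv[:,None]+s[None,:,None]*n
            pr=np.stack([map_coordinates(g[:,:,c],[pts[...,1],pts[...,0]],order=1) for c in range(3)],-1)
            pr=pr.mean(0); gr=np.linalg.norm(np.gradient(pr,s,axis=0),axis=1); w=gr**4
            obs.append((P,n,(uv@n)+ (w*s).sum()/w.sum(),(w*s).sum()/w.sum(),gr.max()))
        def f(d):
            x=q.copy(); x[free]=d
            return np.concatenate([proj(p,T(x,P))@n-o for P,n,o,_,_ in obs])
        r=least_squares(f,q[free],loss='soft_l1',f_scale=.4); q[free]=r.x
    res=[round(float((proj(p,T(q,P))@n-o).mean()),2) for P,n,o,_,_ in obs]
    return np.round(q,4),res,[round(o[4]) for o in obs]
if __name__=='__main__':
    S1=np.load('shot_side1.npy',allow_pickle=True).item();T1=np.load('shot_top1.npy',allow_pickle=True).item()
    t0=cv2.imread('pics/top0.png')[:,:,::-1]; s0=cv2.imread('pics/side0.png')[:,:,::-1]
    lid=rect(42,65,34); box=rect(42,65,76); mouth=rect(34,57,76)
    b0=[.629,.0437,.105,.128]; l0=[.4724,-.2926,0,-.0946]
    for nm,p,im in(('top',T1,t0),('side',S1,s0)):
        for W in(1.5,2.5):
            print(nm,W,'lid',*efit(p,im,lid,l0,W)); print('   box rim',*efit(p,im,box,b0,W)); print('   box rim+mouth',*efit(p,im,box+mouth,b0,W))
    o=get_obs(); e=o['eef_pos']; q=[e[0],e[1],e[2]-.0557,.1288]
    ed=[lid[2],((-42,10,34),(-42,65,34)),((42,10,34),(42,65,34)),((-42,65,14),(42,65,14))]
    for W in(1.5,2.5): print('held lid',q,*efit(S1,S1['image'],ed,q,W))
    for W in(1.5,2.5): print('box side now',*efit(S1,S1['image'],[box[2],((-42,20,76),(-42,65,76)),((42,20,76),(42,65,76)),((-42,65,76),(-42,65,20)),((42,65,76),(42,65,20))],b0,W))
E
python3 edge.py
```

```text
top 1.5 lid [ 0.4701 -0.2932  0.     -0.0946] [0.07, -0.2, 0.07, -0.19] [17, 19, 36, 40]
   box rim [0.6278 0.0429 0.105  0.128 ] [0.13, -0.13, 0.13, -0.13] [25, 32, 19, 43]
   box rim+mouth [0.6278 0.0428 0.105  0.1279] [0.15, -0.14, 0.09, -0.12, -0.09, 0.18, -0.04, 0.17] [25, 32, 19, 43, 43, 43, 12, 16]
top 2.5 lid [ 0.4668 -0.2928  0.     -0.0946] [0.07, 0.02, 0.07, 0.02] [17, 19, 36, 45]
   box rim [0.6202 0.0449 0.105  0.1278] [1.19, -0.08, 1.12, -0.08] [37, 42, 19, 49]
   box rim+mouth [0.6204 0.0452 0.105  0.1278] [1.08, -0.06, 1.23, -0.12, -1.25, -2.05, -1.49, -0.59] [37, 42, 19, 49, 41, 43, 19, 43]
side 1.5 lid [ 0.4702 -0.2901  0.     -0.0952] [-0.35, -0.63, -0.3, -0.59] [15, 20, 52, 32]
   box rim [0.6222 0.0482 0.105  0.1254] [1.03, 0.52, 0.59, 0.52] [37, 49, 46, 46]
   box rim+mouth [0.626  0.0502 0.105  0.1285] [0.88, 0.56, 0.89, -0.68, -0.83, -0.48, -0.91, 0.87] [40, 39, 46, 47, 44, 52, 46, 40]
side 2.5 lid [ 0.4701 -0.29    0.     -0.0952] [-0.25, -0.38, -0.22, -0.37] [15, 20, 52, 32]
   box rim [0.6187 0.0477 0.105  0.1233] [1.34, -0.52, 0.65, -0.51] [34, 49, 44, 63]
   box rim+mouth [0.6255 0.0499 0.105  0.1299] [1.06, 1.33, 0.97, -0.55, -0.84, -0.79, -0.87, 0.73] [39, 49, 46, 47, 44, 52, 46, 40]
held lid [np.float64(0.6276754641371838), np.float64(0.04228693188680631), np.float64(0.22835123828261564), 0.1288] [0.6235 0.0452 0.2284 0.1278] [-0.64, 1.04, -1.08, -0.65] [23, 18, 48, 19]
held lid [np.float64(0.6276754641371838), np.float64(0.04228693188680631), np.float64(0.22835123828261564), 0.1288] [0.6231 0.0453 0.2284 0.1274] [-0.65, 1.35, -1.42, -0.66] [23, 19, 48, 19]
box side now [0.6219 0.0405 0.105  0.0433] [0.08, 0.05, 0.19, 0.07, -0.43] [26, 62, 19, 30, 22]
box side now [0.6238 0.0404 0.105  0.1578] [0.05, 1.31, -0.76, 0.82, -1.95] [29, 105, 19, 56, 21]
```

Run:
```python
from h import *
S1=np.load('shot_side1.npy',allow_pickle=True).item()
s0=cv2.imread('pics/side0.png'); s1=S1['image'][:,:,::-1]
ims=[]
f=8
for im,(u,v,w,h) in((s0,(205,175,48,62)),(s1,(205,150,48,62))):
    c=cv2.resize(im[v:v+h,u:u+w],None,fx=f,fy=f,interpolation=cv2.INTER_NEAREST)
    for k in range(0,w,5): cv2.line(c,(k*f,0),(k*f,h*f),(255,255,0) if (u+k)%10==0 else (120,120,0),1)
    for k in range(0,h,5): cv2.line(c,(0,k*f),(w*f,k*f),(255,255,0) if (v+k)%10==0 else (120,120,0),1)
    ims.append(c)
cv2.imwrite('pics/grid.png',cv2.hconcat([ims[0],np.zeros((62*f,10,3),np.uint8),ims[1]]))
bq=[.629,.0437,.105,.128]; o=get_obs()['eef_pos']; lq=[o[0],o[1],o[2]-.0557,.1288]
C=np.array([[-42,65],[42,65],[42,-65],[-42,-65]])
f2=lambda c,z:np.c_[c,np.full(len(c),z)]/1000
print('box rim',np.round(proj(S1,T(bq,f2(C,76)))+.5,1).tolist()); print('box K',np.round(proj(S1,T(bq,f2(np.array([[51,30],[51,0],[51,-30]]),81)))+.5,1).tolist())
print('lid top',np.round(proj(S1,T(lq,f2(C,34)))+.5,1).tolist(),'bot',np.round(proj(S1,T(lq,f2(C[:2],14)))+.5,1).tolist()); print('lid K',np.round(proj(S1,T(lq,f2(np.array([[51,15],[51,-15]]),19)))+.5,1).tolist())
```

```text
box rim [[244.6, 213.4], [215.1, 212.8], [219.0, 180.1], [246.8, 180.7]]
box K [[213.0, 202.4], [213.9, 194.7], [214.9, 187.3]]
lid top [[244.4, 193.6], [213.6, 193.0], [217.7, 160.2], [246.6, 160.7]] bot [[244.6, 198.5], [214.1, 198.0]]
lid K [[212.4, 183.6], [213.4, 176.0]]
```

View pics/grid.png

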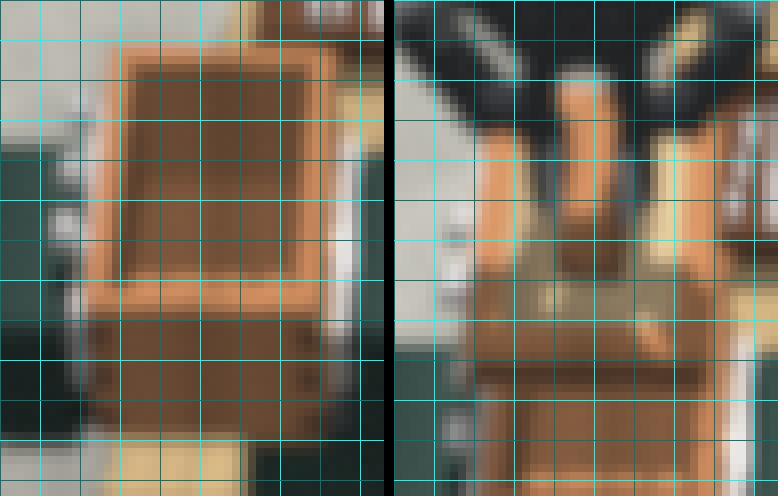

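The grid crop shows the box rim corners at (219.4,180.6), (246.9,180.6), (245.6,214) and (216,214). The lid knuckles are at (212.6,176.9) and (212.6,184.4), and the box knuckles at (214.7,187.5), (213.7,195) and (213.1,202.7). Relative to those, the lid is within about 1 mm of the target (0.628, 0.0425, yaw 0.128), so I'm lowering it gently.

Emit:
drive_tool --increments '[[[0,0,-10],[0,0,0],0],[[0,0,-10],[0,0,0],0],[[0,0,-10],[0,0,0],0],[[0,0,-8],[0,0,0],0],[[0,0,0],[0,0,0],0],[[0,0,0],[0,0,0],0],[[0,0,0],[0,0,0],0]]'

```text
clock: 6.67
eef_pos: [0.6284, 0.0433, 0.2473]
tool_rot: [0.66, 0.751, 0.0, 0.0]
ft_force: [-0.4, -0.2, -3.1]
grip_width: 0.017
grasp_force: 59.1
```

```bash
cat > st.py <<'E'
from h import *
o=get_obs(); R=Rn.from_quat(o['tool_rot']).as_matrix()
print(np.round(o['clock'],2),np.round(o['eef_pos'],4),'yaw',np.round(np.arctan2(R[1,1],R[0,1]),4),'tilt',np.round(R[:2,2],4),np.round(o['ft_force'],1),np.round(o['ft_torque'],2),o['grip_width'])
E
python3 st.py
```

```text
6.67 [0.6284 0.0433 0.2473] yaw 0.1285 tilt [0.0004 0.    ] [-0.4 -0.2 -3.1] [-0.   -0.06 -0.  ] 0.01703323976372176
```

Emit:
drive_tool --increments '[[[-0.5,-0.5,-4],[0,0,0],0],[[0,0,-4],[0,0,0],0],[[0,0,-4],[0,0,0],0],[[0,0,0],[0,0,0],0],[[0,0,0],[0,0,0],0]]'

```text
clock: 7.08
eef_pos: [0.6274, 0.0429, 0.2345]
tool_rot: [0.66, 0.751, -0.0, -0.0]
ft_force: [0.8, -0.0, -2.5]
grip_width: 0.0167
grasp_force: 59.2
```

```bash
python3 st.py
```

```text
7.08 [0.6274 0.0429 0.2345] yaw 0.1287 tilt [-0.001  -0.0001] [ 0.8 -0.  -2.5] [-0.05 -0.   -0.01] 0.01666881120072678
```

Emit:
drive_tool --increments '[[[0,0,-2],[0,0,0],0],[[0,0,-2],[0,0,0],0],[[0,0,-1],[0,0,0],0],[[0,0,0],[0,0,0],0],[[0,0,0],[0,0,0],0]]'

```text
clock: 7.5
eef_pos: [0.6277, 0.0429, 0.2299]
tool_rot: [0.66, 0.751, -0.0, -0.0]
ft_force: [0.4, 0.3, -2.9]
grip_width: 0.0168
grasp_force: 59.2
```

```bash
python3 st.py
```

```text
7.5 [0.6277 0.0429 0.2299] yaw 0.1286 tilt [-0.0002 -0.    ] [ 0.4  0.3 -2.9] [-0.04 -0.    0.03] 0.016765319897193664
```

Emit:
drive_tool --increments '[[[0,0,-2],[0,0,0],0],[[0,0,-2],[0,0,0],0],[[0,0,-1],[0,0,0],0],[[0,0,0],[0,0,0],0],[[0,0,0],[0,0,0],0]]'

```text
clock: 7.92
eef_pos: [0.6277, 0.0428, 0.2248]
tool_rot: [0.66, 0.751, -0.0, -0.0]
ft_force: [-1.0, -0.3, -2.8]
grip_width: 0.0166
grasp_force: 59.2
```

```bash
python3 st.py
```

```text
7.92 [0.6277 0.0428 0.2248] yaw 0.1286 tilt [-0.0003 -0.    ] [-1.  -0.3 -2.8] [-0.04  0.01 -0.02] 0.01655656980750122
```

Emit:
drive_tool --increments '[[[0,0,-1],[0,0,0],0],[[0,0,-1],[0,0,0],0],[[0,0,-1],[0,0,0],0],[[0,0,0],[0,0,0],0],[[0,0,0],[0,0,0],0]]'

```text
clock: 8.33
eef_pos: [0.6278, 0.0429, 0.2229]
tool_rot: [0.66, 0.751, 0.0, 0.0]
ft_force: [-2.7, -0.4, 2.1]
grip_width: 0.017
grasp_force: 59.9
```

```bash
python3 st.py
```

```text
8.33 [0.6278 0.0429 0.2229] yaw 0.1286 tilt [0.001 0.   ] [-2.7 -0.4  2.1] [-0.04  0.35  0.04] 0.01702303710534457
```

Emit:
drive_tool --increments '[[[0,0,-1],[0,0,0],0],[[0,0,-1],[0,0,0],0],[[0,0,0],[0,0,0],0],[[0,0,0],[0,0,0],0]]'

```text
clock: 8.67
eef_pos: [0.6278, 0.0429, 0.2227]
tool_rot: [0.66, 0.751, 0.001, 0.001]
ft_force: [-5.0, 0.4, 10.6]
grip_width: 0.0166
grasp_force: 61.0
```

```bash
python3 st.py
```

```text
8.67 [0.6278 0.0429 0.2227] yaw 0.1287 tilt [0.0027 0.0002] [-5.   0.4 10.6] [-0.05  0.98  0.02] 0.016646294697309213
```

Emit:
drive_tool --increments '[[[0,0,4],[0,0,0],0],[[0,0,0],[0,0,0],0],[[2,0,0],[0,0,0],0],[[0,0,0],[0,0,0],0],[[0,0,0],[0,0,0],0]]'

```text
clock: 9.08
eef_pos: [0.6294, 0.0428, 0.2231]
tool_rot: [0.66, 0.751, -0.001, -0.001]
ft_force: [-1.4, 0.3, -2.4]
grip_width: 0.0169
grasp_force: 59.4
```

```bash
python3 st.py
```

```text
9.08 [0.6294 0.0428 0.2231] yaw 0.1285 tilt [-0.0019 -0.0002] [-1.4  0.3 -2.4] [-0.05  0.32 -0.01] 0.016872573896770954
```

Emit:
drive_tool --increments '[[[-2,0,0],[0,0,0],0],[[-2,0,0],[0,0,0],0],[[0,0,0],[0,0,0],0],[[0,0,0],[0,0,0],0]]'

```text
clock: 9.42
eef_pos: [0.6265, 0.0429, 0.2241]
tool_rot: [0.66, 0.751, 0.001, 0.001]
ft_force: [3.0, 0.5, -3.6]
grip_width: 0.0173
grasp_force: 59.1
```

```bash
python3 st.py
```

```text
9.42 [0.6265 0.0429 0.2241] yaw 0.1284 tilt [0.0017 0.0001] [ 3.   0.5 -3.6] [-0.07 -0.79 -0.1 ] 0.01731564036289168
```

Emit:
drive_tool --increments '[[[2,0,0],[0,0,0],0],[[0,2,0],[0,0,0],0],[[0,0,0],[0,0,0],0],[[0,0,0],[0,0,0],0]]'

```text
clock: 9.75
eef_pos: [0.6276, 0.0444, 0.224]
tool_rot: [0.66, 0.751, -0.001, 0.0]
ft_force: [0.7, -2.9, -2.3]
grip_width: 0.0171
grasp_force: 59.4
```

```bash
python3 st.py
```

```text
9.75 [0.6276 0.0444 0.224 ] yaw 0.1284 tilt [-0.0004 -0.0012] [ 0.7 -2.9 -2.3] [-0.55 -0.07 -0.02] 0.01709017838137488
```

Emit:
drive_tool --increments '[[[0,-2,0],[0,0,0],0],[[0,-2,0],[0,0,0],0],[[0,0,0],[0,0,0],0],[[0,0,0],[0,0,0],0]]'

```text
clock: 10.08
eef_pos: [0.6275, 0.0412, 0.2239]
tool_rot: [0.66, 0.751, 0.0, -0.001]
ft_force: [-1.0, 1.3, -2.7]
grip_width: 0.017
grasp_force: 59.3
```

```bash
python3 st.py
```

```text
10.08 [0.6275 0.0412 0.2239] yaw 0.1288 tilt [-0.0005  0.001 ] [-1.   1.3 -2.7] [0.2  0.09 0.  ] 0.01698909118790832
```

Emit:
drive_tool --increments '[[[0,1.6,0],[0,0,0],0],[[0,0,-1.5],[0,0,0],0],[[0,0,-1.5],[0,0,0],0],[[0,0,-2],[0,0,0],0],[[0,0,-2],[0,0.2,0],0],[[0,0,0],[0,0,0],0],[[0,0,0],[0,0,0],0]]'

```text
clock: 10.67
eef_pos: [0.6278, 0.0428, 0.2227]
tool_rot: [0.66, 0.751, 0.001, 0.001]
ft_force: [-8.6, 1.2, 18.4]
grip_width: 0.017
grasp_force: 62.2
```

```bash
python3 st.py
```

```text
10.67 [0.6278 0.0428 0.2227] yaw 0.1289 tilt [0.0021 0.0006] [-8.6  1.2 18.4] [-0.02  1.64  0.02] 0.0170339558033849
```

Emit:
drive_tool --increments '[[[-1,0,-1],[0,0.1,0],0],[[-1,0,-1],[0,0.1,0],0],[[0,0,-1],[0,0,0],0],[[0,0,0],[0,0,0],0],[[0,0,0],[0,0,0],0]]'

```text
clock: 11.08
eef_pos: [0.6278, 0.0427, 0.2227]
tool_rot: [0.66, 0.751, 0.002, 0.002]
ft_force: [-6.5, 1.2, 25.4]
grip_width: 0.0168
grasp_force: 63.3
```

```bash
python3 st.py
```

```text
11.08 [0.6278 0.0427 0.2227] yaw 0.1288 tilt [0.0056 0.0009] [-6.5  1.2 25.4] [-0.08  1.58  0.01] 0.016814066774484684
```

Emit:
drive_tool --increments '[[[1,0,0],[0,0.15,0],0],[[0,0,0],[0,0.15,0],0],[[0,0,0],[0,0,0],0],[[0,0,0],[0,0,0],0]]'

```text
clock: 11.42
eef_pos: [0.6279, 0.0428, 0.2227]
tool_rot: [0.66, 0.751, -0.0, -0.001]
ft_force: [-10.1, -0.1, 26.4]
grip_width: 0.0167
grasp_force: 63.5
```

```bash
python3 st.py
```

```text
11.42 [0.6279 0.0428 0.2227] yaw 0.1289 tilt [-0.0015  0.0008] [-10.1  -0.1  26.4] [-0.06  1.78 -0.04] 0.016719845760472623
```

Emit:
drive_tool --increments '[[[-0.5,0,0],[0,0,0],0],[[0,0,0],[0,0,0],0],[[0,0,0],[0,0,0],0],[[0,0,0],[0,0,0],0]]'

```text
clock: 11.75
eef_pos: [0.6278, 0.0427, 0.2227]
tool_rot: [0.66, 0.751, 0.0, -0.0]
ft_force: [-9.9, 0.5, 25.2]
grip_width: 0.0167
grasp_force: 63.4
```

```bash
python3 st.py
python3 - <<'E'
from h import *
p=shot('side'); cv2.imwrite('pics/fin.png',cv2.resize(p['image'][140:240,190:280,::-1],None,fx=6,fy=6,interpolation=cv2.INTER_CUBIC))
E
```

```text
11.75 [0.6278 0.0427 0.2227] yaw 0.1289 tilt [-0.0005  0.0008] [-9.9  0.5 25.2] [0.01 1.46 0.04] 0.01673341779082226
```

View pics/fin.png

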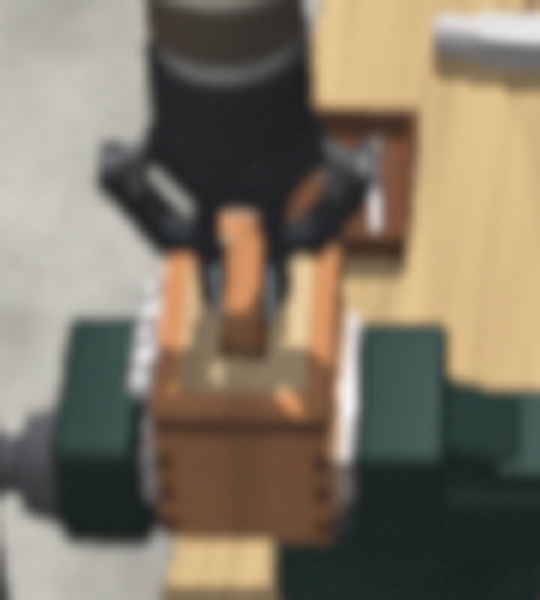

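The lid sits flush on the box. Its seam is at about (245,425), and the knuckles form one continuous row at about (145,290–385). It's level and pressed with about 25 N, plus the weight of the lid.

```bash
python3 -c "
from workcell import *
print(job_done())"
```

```text
the job is handed in; nothing more can be done
None
```

The two-knuckle lid is fully home and level on the box with its knuckles in line, held by its pull and pressed down at about 25 N; the job was handed in at about 12 s, and nothing else on the bench was moved.

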